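# Put the balance weights back in their holders by size

## Task

Put the four knobbed steel balance weights into the round white holders, each in the holder made for its size: smallest weight in the smallest holder and so on up. Work in order from the smallest weight to the largest, stand each one upright and flat inside its recess and let go of it before taking the next, and do not disturb the bench timer and the lying sample tube that are among them.

Things in the scene. Friction and masses are not known exactly. Their poses are not given: they have to be found in the camera images.
- weight_s: the smallest of four balance weights: plain grey steel cylinder, 20 mm across, body 24 mm high, above it a narrower neck and knob, 36 mm high in all, about 60 g, loose, standing upright on the table. Origin: centre of its underside, z up its axis.
- holder_s: the smallest of four round white plastic holders with a dark recess, fixed to the table: 46 mm across outside, 14 mm high; recess 36 mm across, its floor 10 mm above the table, rim 5 mm wide and 4 mm above that floor. It belongs to the smallest weight (20 mm across). Origin: centre of its underside on the table, z up.
- weight_m: the second smallest of four balance weights: plain grey steel cylinder, 29 mm across, body 33 mm high, above it a narrower neck and knob, 46 mm high in all, about 190 g, loose, standing upright on the table. Origin: centre of its underside, z up its axis.
- holder_m: the second smallest of four round white plastic holders with a dark recess, fixed to the table: 55 mm across outside, 14 mm high; recess 45 mm across, its floor 10 mm above the table, rim 5 mm wide and 4 mm above that floor. It belongs to the second smallest weight (29 mm across). Origin: centre of its underside on the table, z up.
- weight_l: the second largest of four balance weights: plain grey steel cylinder, 38 mm across, body 42 mm high, above it a narrower neck and knob, 58 mm high in all, about 420 g, loose, standing upright on the table. Origin: centre of its underside, z up its axis.
- holder_l: the second largest of four round white plastic holders with a dark recess, fixed to the table: 64 mm across outside, 14 mm high; recess 54 mm across, its floor 10 mm above the table, rim 5 mm wide and 4 mm above that floor. It belongs to the second largest weight (38 mm across). Origin: centre of its underside on the table, z up.
- weight_xl: the largest of four balance weights: plain grey steel cylinder, 48 mm across, body 52 mm high, above it a narrower neck and knob, 70 mm high in all, about 800 g, loose, standing upright on the table. Origin: centre of its underside, z up its axis.
- holder_xl: the largest of four round white plastic holders with a dark recess, fixed to the table: 74 mm across outside, 14 mm high; recess 64 mm across, its floor 10 mm above the table, rim 5 mm wide and 4 mm above that floor. It belongs to the largest weight (48 mm across). Origin: centre of its underside on the table, z up.
- bench_timer: bystander: the white wedge-shaped bench timer with a display that stands among the weights (another like it stands far back, not meant), 48 x 70 mm, 56 mm high, 150 g, loose. Origin: centre of its underside.
- sample_tube: bystander: lying capped sample tube, 16 mm thick, 63 mm long along its y, 20 g, loose, can roll if pushed. Origin: under its middle, on the table.
There are look-alikes about, which are no part of the job. What is shaped like the weight_m but pink is not meant.

How it is judged:
By the outcome, as a careful person would: the job done as asked, in the order asked, and still so for the second after the job is handed in, with the robot touching nothing.
It also fails if it takes over 115 s, if anything falls off the work surface, if the arm or the gripper's body presses on something with over 40 N, if the wrist force passes 120 N, or if a joint passes its speed limit or range.

## Robot

A 6-joint arm with a two-finger parallel gripper is mounted at the origin on a cart in front of the work surface, level with it; the furniture and walls round the work are solid. World frame = base frame: x ahead of the robot, y to its left, z up, the work surface at z = 0. Lengths are in m, angles in rad, forces in N, time in s.
With the tool pointing down it reaches from about 0.25 to 0.775 m from the base axis. Payload 4 kg.
Tool frame: the origin (TCP) lies midway between the tips of the shut fingers; the grasp point (between the pads) lies 19 mm behind it; z points along the fingers, y is the line along which they close (so a half turn about z gives the same grasp; the last joint's range is limited). The gripper opens to 94 mm and grips with 3 to 60 N. Pads are 16 mm wide; open, the fingers measure 119 mm over their backs; the gripper's body (75 mm by 177 mm) begins 78 mm behind the grasp point.
Start: joints at [-1.442, 0.087, 1.371, -0, 1.684, -0.103], TCP at [0.126, -0.535, 0.184] pointing down, gripper open.
Joint ranges: [-3.1, 3.1], [-0.76, 2.03], [0.27, 2.55], [-1.08, 4.22], [0.17, 2.65], [-2.57, 2.57]. Speed limits (rad/s): [2.79, 2.79, 3.14, 3.14, 3.14, 3.14].

## Interface

Orientations are given as [roll, pitch, yaw] about the fixed x, y, z axes, in that order (R = Rz(yaw) Ry(pitch) Rx(roll)).
In Python, from bench import robot gives the robot as it stands.
- The arm moves only by the tool servo_tool, never from a script. Its argument "moves" is a list of rows, each a list of 5 numbers: the shift along the tool's x, y, z in units of 25 mm (1.0 is 25 mm), then the turn about the tool's z in units of 6 degrees (1.0 is 6 degrees), then the closure, from 0 (fully open) to 1 (shut). In form: [[dx, dy, dz, yaw, gripper], ...]. A call has 1 to 10 rows; each row is the pose to reach, as a shift and turn from the pose commanded when the call began, along the tool's axes at that moment; what a row does not reach only later rows make up. A row lasts 1/12 s, in which the tool goes at most 41.7 mm and 7.16 degrees, less where a joint would pass 70% of its speed; a pose out of reach is approached as far as the arm can. A call with a gripper value outside its range is refused whole. The fingers move at their own pace and stop on an object; the grip force is fixed at half the most. Time passes only in rows, so rows that repeat a pose let the fingers close. It gives the time, the measured TCP pose, the force, the opening and the grip force at its end, in the units of the state.
- robot.get_obs(): the state, without advancing time (a new reading comes with each control period).
- robot.snapshot(name): name is "side" or "top" or "wrist"; returns a dict with "image" (480x640x3 uint8, blue, green, red), "fx", "fy", "cx", "cy" (pixels), "eye" and "orientation" of the camera in the world; the wrist camera has in their place "T_tool_cam" (4x4, takes a point from camera to tool coordinates, whose origin is the TCP and whose axes are the flange's). Camera axes: x right, y down, z forward; pixel columns grow to the right and rows downward; lengths in m; the calibration is good to about 2 mm. A picture is of the moment at which its call begins: read the wrist's pose just before it. There is no depth.
- robot.close_job(): hands the job in; it is judged then, once.
The state is a dict: "time": time; "joint_positions": joint angles; "qvel": joint speeds; "joint_torque": joint torques, N m; "tool_pos": TCP position; "ee_rot": TCP orientation; "wrist_force": force on the tool from outside, world axes, zero at the start; "wrist_torque": the same for the moment, N m; "width": finger opening in m; "finger_force": force on a finger pad.
Only numpy, scipy, OpenCV 4.12 (cv2) and the standard library are available. Lean on these libraries where they do the work, as an engineer would, in place of code of your own. Each camera call takes 0.05 s, during which the arm holds its last target. There are 200 camera calls.

## Working session

There is one attempt and no reset: what is moved stays moved. The work goes in short steps, Python scripts to look and compute and a tool call to move; the robot and the scene stay as the last step left them, time stands still between calls to the robot, and variables do not carry over. Pictures are saved under pics/ and viewed, at most 14 in all, crops included, and the job is handed in when it is done.

Besides the shell and the picture viewer there is one more tool, called after ">>>" by a JSON object that holds its "name" and its "arguments", one argument or row to a line. servo_tool: Moves the arm, as the interface text tells. Its arguments: {"type":"object","properties":{"moves":{"type":"array"}},"required":["moves"]}

```bash
mkdir -p pics; cat > h.py <<'E'
import numpy as np, cv2
from scipy.spatial.transform import Rotation as R
from bench import robot
E
python3 - <<'E'
from h import *
o=robot.get_obs(); print(o['time'],o['tool_pos'],o['ee_rot'],o['width'])
for n in ("top","side"):
    s=robot.snapshot(n); cv2.imwrite(f'pics/{n}0.png',s['image'])
    print({k:v for k,v in s.items() if k!='image'})
    np.savez(f'{n}0.npz',**s)
E
```

```text
0.0 [ 0.12623456 -0.53470691  0.18281391] [-3.13942349e+00 -2.06700547e-04  2.31743411e-01] 0.09387470816970711
{'fx': 529.81439675169, 'fy': 529.81439675169, 'cx': 326.19723574474506, 'cy': 233.5001120032522, 'eye': array([ 0.33896554, -0.01463914,  0.98692772]), 'orientation': array([-2.92931663e+00, -7.77046796e-04, -1.43958747e+00])}
{'fx': 590.7724526787982, 'fy': 590.7724526787982, 'cx': 315.4146177730095, 'cy': 238.18984084945296, 'eye': array([0.30476025, 0.92127538, 0.7928919 ]), 'orientation': array([-2.22592846, -0.01617486, -2.89904663])}
```

View pics/top0.png

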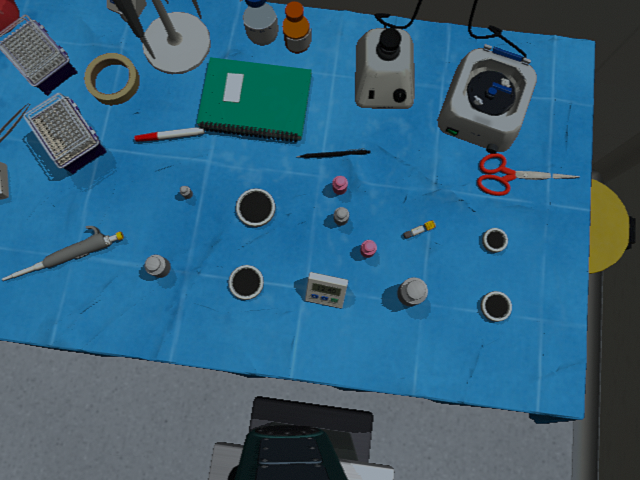

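View pics/side0.png

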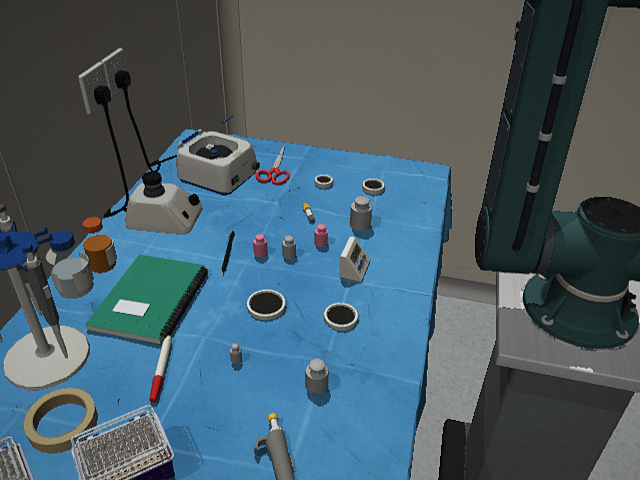

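Top view: weights s (185,192), m (341,215), l (155,265) and xl (412,291). Holders are at (495,240), (496,306), (246,282) and (255,207). The timer is at (326,290) and the tube at (420,230). The side view shows the same layout.

```bash
cat >> h.py <<'E'
def load(n): return dict(np.load(n))
def ray(s,uv):
    if 'eye' in s: e=s['eye']; M=R.from_euler('xyz',s['orientation']).as_matrix()
    else:
        o=s['obs']; Rt=R.from_euler('xyz',o['ee_rot']).as_matrix(); T=s['T_tool_cam']
        e=o['tool_pos']+Rt@T[:3,3]; M=Rt@T[:3,:3]
    d=M@np.array([(uv[0]-s['cx'])/s['fx'],(uv[1]-s['cy'])/s['fy'],1.]); return e,d/np.linalg.norm(d)
def onz(s,uv,z):
    e,d=ray(s,uv); return (e+d*(z-e[2])/d[2]).round(4)
def notblue(img):
    h=cv2.cvtColor(img,cv2.COLOR_BGR2HSV)
    return (((h[...,1]<100)&(h[...,2]>70))*255).astype(np.uint8)
def blob(img,uv,mask=notblue,r=12):
    n,l,st,c=cv2.connectedComponentsWithStats(mask(img))
    k=[i for i in range(1,n) if st[i,4]>15]
    i=min(k,key=lambda i:np.hypot(*(c[i]-uv)))
    pts=cv2.findContours((l==i).astype(np.uint8),cv2.RETR_EXTERNAL,cv2.CHAIN_APPROX_NONE)[0][0]
    return c[i],st[i],cv2.fitEllipse(pts)
E
python3 - <<'E'
from h import *
t=load('top0.npz')
for n,uv in dict(hA=(495,240),hB=(496,306),hC=(246,282),hD=(255,207)).items():
    c,st,e=blob(t['image'],uv); print(n,st,np.round(e[0],1),np.round(e[1],1),onz(t,e[0],.012))
for n,uv,z in [('s',(185,192),.018),('m',(341,215),.024),('l',(155,265),.03),('xl',(412,291),.036),('tim',(326,290),.03),('p1',(340,185),.02),('p2',(368,248),.02),('tube',(420,230),.01)]:
    c,st,e=blob(t['image'],uv); print(n,st,np.round(c,1),onz(t,c,z), onz(t,uv,z))
E
```

```text
hA [483 228  25  24 217] [495.2 239.3] [22.3 24.4] [ 0.5778 -0.3041  0.012 ]
hB [482 291  30  30 284] [496.4 305.7] [28.  30.3] [ 0.4542 -0.3142  0.012 ]
hC [228 265  36  34 352] [245.6 281.8] [33.3 34.4] [0.4375 0.1476 0.012 ]
hD [236 188  39  38 378] [255.1 206.8] [36.4 38.6] [0.5812 0.153  0.012 ]
s [180 186  12  10  74] [184.9 189.9] [0.5951 0.2899 0.018 ] [0.591  0.2888 0.018 ]
m [334 207  15  15 158] [341.5 213.6] [ 0.5864 -0.0117  0.024 ] [ 0.5836 -0.0111  0.024 ]
l [145 255  21  20 327] [154.9 264.2] [0.4458 0.3139 0.03  ] [0.4444 0.3135 0.03  ]
xl [401 278  27  26 530] [414.4 290. ] [ 0.4601 -0.159   0.036 ] [ 0.4578 -0.155   0.036 ]
tim [305 272  43  36 848] [326.  288.8] [ 0.4421 -0.0014  0.03  ] [ 0.44   -0.0017  0.03  ]
p1 [337 176  11  10  64] [342.1 180.1] [ 0.653  -0.0045  0.02  ] [ 0.6428 -0.0018  0.02  ]
p2 [362 240  15  10  79] [370.8 244.6] [ 0.5357 -0.0731  0.02  ] [ 0.5285 -0.0686  0.02  ]
tube [406 225  19  11 107] [416.2 230.4] [ 0.576  -0.1556  0.01  ] [ 0.5777 -0.1626  0.01  ]
```

>>> {"name": "servo_tool", "arguments": {
  "moves": [
    [8.5,-9.2,0,0,0.4],
    [8.5,-9.2,0,0,0.4],
    [8.5,-9.2,0,0,0.4],
    [8.5,-9.2,0,0,0.4],
    [8.5,-9.2,0,0,0.4],
    [8.5,-9.2,0,0,0.4],
    [8.5,-9.2,0,0,0.4],
    [8.5,-9.2,0,0,0.4],
    [8.5,-9.2,0,0,0.4]
  ]
}}

```text
time: 0.85
tool_pos: [0.2817, -0.2592, 0.184]
ee_rot: [-3.141, -0.001, 0.238]
wrist_force: [-0.2, -0.3, -0.1]
width: 0.0561
finger_force: 0.0
```

>>> {"name": "servo_tool", "arguments": {
  "moves": [
    [8.5,-9.2,0,0,0.4],
    [8.5,-9.2,0,0,0.4],
    [8.5,-9.2,0,0,0.4],
    [8.5,-9.2,0,0,0.4],
    [8.5,-9.2,0,0,0.4],
    [8.5,-9.2,0,0,0.4],
    [8.5,-9.2,0,0,0.4],
    [8.5,-9.2,0,0,0.4],
    [8.5,-9.2,0,0,0.4]
  ]
}}

```text
time: 1.6
tool_pos: [0.4356, 0.0125, 0.183]
ee_rot: [-3.14, 0.001, 0.237]
wrist_force: [-1.2, -0.2, -0.1]
width: 0.0565
finger_force: 0.0
```

>>> {"name": "servo_tool", "arguments": {
  "moves": [
    [8.0,-8.8,0,0,0.4],
    [8.0,-8.8,0,0,0.4],
    [8.0,-8.8,0,0,0.4],
    [8.0,-8.8,0,0,0.4],
    [8.0,-8.8,0,0,0.4],
    [8.0,-8.8,0,0,0.4],
    [8.0,-8.8,0,0,0.4],
    [8.0,-8.8,0,0,0.4],
    [8.0,-8.8,0,0,0.4],
    [8.0,-8.8,0,0,0.4]
  ]
}}

```text
time: 2.43
tool_pos: [0.5786, 0.2681, 0.183]
ee_rot: [3.14, 0.002, 0.231]
wrist_force: [-0.1, -0.2, -0.0]
width: 0.0562
finger_force: 0.0
```

```bash
cat >> h.py <<'E'
def wrist(fn):
    o=robot.get_obs(); s=robot.snapshot('wrist'); s['obs']=o; cv2.imwrite(f'pics/{fn}.png',s['image']); return s
def go(p,yaw=None):
    o=robot.get_obs(); Rt=R.from_euler('xyz',o['ee_rot']).as_matrix()
    d=np.array(p)-o['tool_pos']; print('t',round(o['time'],2),'pos',o['tool_pos'].round(4),'yaw',round(o['ee_rot'][2],3),'F',o['wrist_force'].round(1),'w',round(o['width'],4),'ff',o['finger_force'])
    print('units',(Rt.T@d/.025).round(2), '' if yaw is None else ('turn',round(-np.degrees(yaw-o['ee_rot'][2])/6,2)))
E
python3 - <<'E'
from h import *
import pickle
go([.593,.29,.18])
s=wrist('w1'); pickle.dump(s,open('w1.pkl','wb')); print(s['T_tool_cam'].round(4),s['fx'])
E
```

```text
t 2.43 pos [0.5786 0.2681 0.183 ] yaw 0.231 F [-0.1 -0.2 -0. ] w 0.0562 ff 0.0
units [ 0.76 -0.72  0.12] 
[[-1.500e-03 -9.716e-01 -2.367e-01  6.760e-02]
 [ 1.000e+00 -1.400e-03 -4.000e-04  0.000e+00]
 [ 0.000e+00 -2.367e-01  9.716e-01 -1.999e-01]
 [ 0.000e+00  0.000e+00  0.000e+00  1.000e+00]] 363.0766250592346
```

View pics/w1.png

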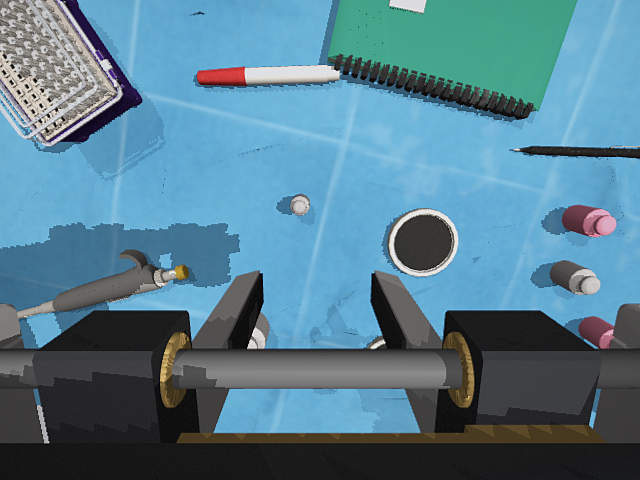

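Wrist view: weight s knob is at (300,205), the XL holder at (423,242), and weight m at (575,277) between the pink ones.

```bash
python3 - <<'E'
from h import *
import pickle
s=pickle.load(open('w1.pkl','rb'))
c,st,e=blob(s['image'],(300,205)); print(c,st,onz(s,c,.024),onz(s,(300,205),.034))
c,st,e=blob(s['image'],(423,242)); print(st,e,onz(s,e[0],.012))
c,st,e=blob(s['image'],(575,277)); print(c,st,onz(s,c,.028))
go([.593,.29,.009])
E
```

```text
[299.75290698 204.28197674] [290 194  20  22 344] [0.5924 0.2884 0.024 ] [0.5932 0.2879 0.034 ]
[ 387  208   72   69 1402] ((422.45684814453125, 241.93478393554688), (67.44021606445312, 71.07005310058594), 67.73096466064453) [0.5811 0.1542 0.012 ]
[578.14241486 277.24045408] [550 260  51  35 969] [ 0.5843 -0.0079  0.028 ]
t 2.48 pos [0.5785 0.2677 0.1839] yaw 0.23 F [-1.1 -0.1  0.2] w 0.0565 ff 0.0
units [ 0.77 -0.74  6.99]
```

>>> {"name": "servo_tool", "arguments": {
  "moves": [
    [0.74,-0.66,1.5,0,0.4],
    [0.74,-0.66,3,0,0.4],
    [0.74,-0.66,4.5,0,0.4],
    [0.74,-0.66,6,0,0.4],
    [0.74,-0.66,7.0,0,0.4],
    [0.74,-0.66,7.0,0,0.4]
  ]
}}

```text
time: 2.98
tool_pos: [0.5875, 0.2859, 0.0021]
ee_rot: [3.139, 0.013, 0.229]
wrist_force: [-0.9, 0.3, -1.8]
width: 0.0568
finger_force: 0.0
```

>>> {"name": "servo_tool", "arguments": {
  "moves": [
    [0,0,0,0,1],
    [0,0,0,0,1],
    [0,0,0,0,1],
    [0,0,0,0,1],
    [0,0,0,0,1],
    [0,0,0,0,1]
  ]
}}

```text
time: 3.48
tool_pos: [0.5934, 0.2907, 0.0105]
ee_rot: [-3.141, -0.002, 0.232]
wrist_force: [0.1, 0.4, 0.4]
width: 0.0196
finger_force: 0.0
```

>>> {"name": "servo_tool", "arguments": {
  "moves": [
    [0,0,0,0,1],
    [0,0,0,0,1],
    [0,0,-0.3,0,1],
    [0,0,-0.8,0,1],
    [0,0,-1.4,0,1],
    [0,0,-2,0,1],
    [0,0,-3,0,1],
    [0,0,-4,0,1],
    [0,0,-4,0,1]
  ]
}}

```text
time: 4.23
tool_pos: [0.5961, 0.2918, 0.117]
ee_rot: [-3.14, -0.012, 0.232]
wrist_force: [0.4, 0.3, 1.8]
width: 0.0108
finger_force: 30.0
```

```bash
python3 - <<'E'
from h import *
go([.5778,-.3041,.11],0.23)
s=wrist('w2')
cv2.imwrite('pics/w2c.png',s['image'][150:480,120:520])
E
```

```text
t 4.23 pos [0.5961 0.2918 0.117 ] yaw 0.232 F [0.4 0.3 1.8] w 0.0108 ff 29.999721982094343
units [-6.19 23.03  0.16] ('turn', np.float64(0.02))
```

View pics/w2c.png

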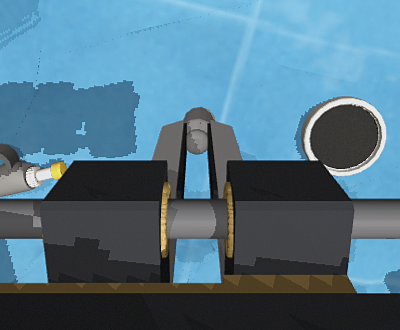

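Weight s hangs by its neck, knob up, between the pads in this view; the XL holder is to the right of it. Carrying it over.

>>> {"name": "servo_tool", "arguments": {
  "moves": [
    [-0.1,0.5,0,0,1],
    [-0.4,1.5,0,0,1],
    [-0.75,2.8,0,0,1],
    [-1.1,4.1,0,0,1],
    [-1.45,5.4,0,0,1],
    [-1.8,6.7,0,0,1],
    [-2.15,8.0,0,0,1],
    [-2.5,9.3,0,0,1],
    [-2.85,10.6,0,0,1],
    [-3.2,11.9,0,0,1]
  ]
}}

```text
time: 5.12
tool_pos: [0.5808, -0.0198, 0.1062]
ee_rot: [-3.14, 0.005, 0.231]
wrist_force: [0.4, -0.4, -1.2]
width: 0.011
finger_force: 30.0
```

>>> {"name": "servo_tool", "arguments": {
  "moves": [
    [-0.35,1.3,0,0,1],
    [-0.7,2.6,0,0,1],
    [-1.05,3.9,0,0,1],
    [-1.4,5.2,0,0,1],
    [-1.7,6.5,0,0,1],
    [-2.1,7.8,0,0,1],
    [-2.4,9.0,0,0,1],
    [-2.6,9.7,0,0,1],
    [-2.6,9.7,0,0,1],
    [-2.6,9.7,0,0,1]
  ]
}}

```text
time: 5.95
tool_pos: [0.5735, -0.2692, 0.1063]
ee_rot: [-3.138, 0.003, 0.229]
wrist_force: [0.2, 0.2, -0.6]
width: 0.0106
finger_force: 30.0
```

```bash
python3 - <<'E'
from h import *
go([.5778,-.3041,.11],0.23)
s=wrist('w3')
c,st,e=blob(s['image'],(400,200)); 
n,l,st,c=cv2.connectedComponentsWithStats(notblue(s['image']))
for i in range(1,n):
    if st[i,4]>150: print(st[i],c[i].round(1),onz(s,c[i],.012))
E
```

```text
t 5.95 pos [ 0.5735 -0.2692  0.1063] yaw 0.229 F [ 0.2  0.2 -0.6] w 0.0106 ff 29.999786527550896
units [-0.15  1.4  -0.15] ('turn', np.float64(-0.01))
[412   0  33  13 241] [427.5   4.4] [ 0.7579 -0.3076  0.012 ]
[ 442   71   89   33 1834] [484.3  88.9] [ 0.7134 -0.3661  0.012 ]
[  526    72   114   277 14842] [600.3 256.5] [ 0.6106 -0.5048  0.012 ]
[532  90  68  17 607] [559.1  99.8] [ 0.7188 -0.4239  0.012 ]
[336 129 102  26 197] [388.5 141.8] [ 0.66   -0.3062  0.012 ]
[  0 135  32  36 928] [ 13.5 153.6] [ 0.5847 -0.0206  0.012 ]
[169 191  35  23 502] [185.8 202.4] [ 0.5771 -0.1586  0.012 ]
[154 201  18  17 188] [161.3 210. ] [ 0.5663 -0.14    0.012 ]
[ 331  214   56   55 1248] [358.1 240.3] [ 0.578  -0.3031  0.012 ]
[ 31 225  39  29 485] [ 49.7 235.3] [ 0.524 -0.052  0.012]
[ 272  257   90   91 3403] [316.8 294.8] [ 0.523  -0.2805  0.012 ]
[   0  286   39   51 1125] [ 13.2 308.6] [ 0.45   -0.0243  0.012 ]
[ 114  304   76   45 2059] [153.9 328. ] [ 0.4595 -0.1468  0.012 ]
[   0  353  163   32 4107] [ 83.6 368.1] [ 0.4047 -0.089   0.012 ]
[ 286  353   62   46 2101] [315.2 372.7] [ 0.4484 -0.2964  0.012 ]
[ 471  353  169   90 9573] [544.8 395.9] [ 0.4733 -0.5096  0.012 ]
```

View pics/w3.png

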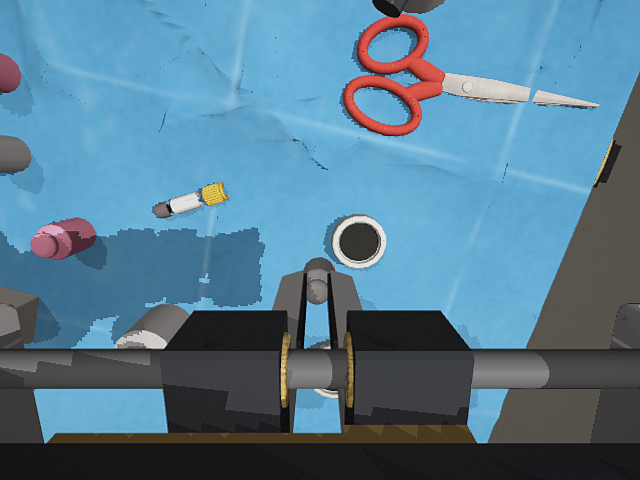

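Holder s is at (358,240), with the weight held just lower-left of it at (318,280). Lowering it in.

>>> {"name": "servo_tool", "arguments": {
  "moves": [
    [-0.1,0.7,0,0,1],
    [-0.14,1.38,0.3,0,1],
    [-0.14,1.38,1,0,1],
    [-0.14,1.38,1.8,0,1],
    [-0.14,1.38,2.5,0,1],
    [-0.14,1.38,2.9,0,1],
    [-0.14,1.38,3.1,0,1],
    [-0.14,1.38,3.2,0,1],
    [-0.14,1.38,3.2,0,1],
    [-0.14,1.38,3.2,0,1]
  ]
}}

```text
time: 6.83
tool_pos: [0.5808, -0.3029, 0.0302]
ee_rot: [3.14, -0.001, 0.232]
wrist_force: [-0.1, 0.1, 0.5]
width: 0.0107
finger_force: 30.0
```

```bash
python3 - <<'E'
from h import *
go([.5779,-.3034,.0205],0.23)
s=wrist('w4'); cv2.imwrite('pics/w4c.png',cv2.resize(s['image'][180:380,220:420],None,fx=3,fy=3))
E
```

```text
t 6.83 pos [ 0.5808 -0.3029  0.0302] yaw 0.232 F [-0.1  0.1  0.5] w 0.0107 ff 29.999936263920972
units [-0.12 -0.01  0.39] ('turn', np.float64(0.02))
```

View pics/w4c.png

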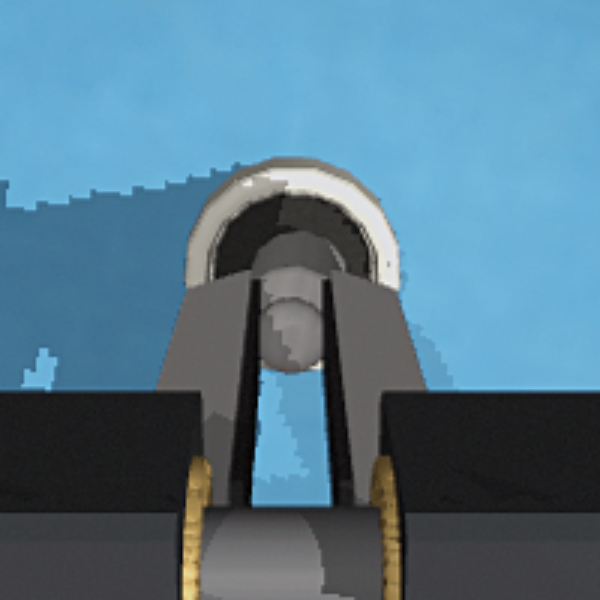

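The weight is over the recess and centred left to right. Lowering the last bit.

>>> {"name": "servo_tool", "arguments": {
  "moves": [
    [-0.1,0,0.1,0,1],
    [-0.1,0,0.18,0,1],
    [-0.1,0,0.24,0,1],
    [-0.1,0,0.28,0,1],
    [-0.1,0,0.32,0,1],
    [-0.1,0,0.36,0,1],
    [-0.1,0,0.36,0,1]
  ]
}}

```text
time: 7.47
tool_pos: [0.5776, -0.3035, 0.0198]
ee_rot: [3.142, 0.0, 0.232]
wrist_force: [0.3, -0.0, 0.3]
width: 0.0109
finger_force: 30.0
```

>>> {"name": "servo_tool", "arguments": {
  "moves": [
    [0,0,0.03,0,1],
    [0,0,0.06,0,1],
    [0,0,0.06,0,1]
  ]
}}

```text
time: 7.72
tool_pos: [0.5782, -0.3038, 0.0195]
ee_rot: [3.14, -0.001, 0.232]
wrist_force: [-0.2, -0.1, 2.8]
width: 0.0106
finger_force: 30.0
```

>>> {"name": "servo_tool", "arguments": {
  "moves": [
    [0,0,0.02,0,1],
    [0,0,0.04,0,1],
    [0,0,0.04,0,1]
  ]
}}

```text
time: 7.97
tool_pos: [0.5785, -0.304, 0.0194]
ee_rot: [3.139, -0.002, 0.232]
wrist_force: [-1.1, 1.0, 6.2]
width: 0.0109
finger_force: 30.0
```

>>> {"name": "servo_tool", "arguments": {
  "moves": [
    [0,0,-0.06,0,1],
    [0,0,-0.06,0,0.6],
    [0,0,-0.06,0,0.6],
    [0,0,-0.06,0,0.6],
    [0,0,-0.06,0,0.6],
    [0,0,-1,0,0.6],
    [0,0,-2.5,0,0.6],
    [0,0,-4,0,0.6],
    [0,0,-4,0,0.6],
    [0,0,-4,0,0.6]
  ]
}}

```text
time: 8.8
tool_pos: [0.5795, -0.3046, 0.1214]
ee_rot: [3.136, -0.005, 0.232]
wrist_force: [0.4, 0.6, -0.5]
width: 0.0377
finger_force: 0.0
```

```bash
python3 - <<'E'
from h import *
s=wrist('w5'); 
im=np.hstack([cv2.resize(s['image'][160:360,220:420],None,fx=2,fy=2)])
t=robot.snapshot('side'); im=np.hstack([im,cv2.resize(t['image'][140:240,290:390],None,fx=4,fy=4,interpolation=cv2.INTER_CUBIC)])
cv2.imwrite('pics/w5c.png',im)
go([.584,-.010,.12],0.49)
E
```

```text
t 8.9 pos [ 0.5771 -0.3031  0.1163] yaw 0.232 F [ 0.2  0.4 -0.3] w 0.0376 ff 0.0
units [  2.96 -11.35  -0.14] ('turn', np.float64(-2.47))
```

View pics/w5c.png

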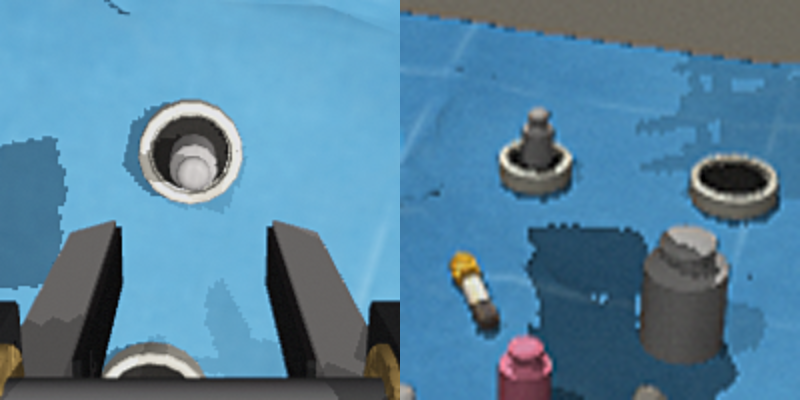

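Weight s stands upright inside the smallest recess in both views. Next is weight m.

>>> {"name": "servo_tool", "arguments": {
  "moves": [
    [0.4,-1.4,-0.5,-0.5,0.5],
    [0.8,-2.8,-1,-1,0.5],
    [1.2,-4.2,-1.2,-1.5,0.5],
    [1.5,-5.6,-1.2,-2,0.5],
    [1.9,-7,-1.2,-2.45,0.5],
    [2.2,-8.4,-1.2,-2.45,0.5],
    [2.6,-9.8,-1.2,-2.45,0.5],
    [2.9,-11,-1.2,-2.45,0.5],
    [2.96,-11.35,-1.2,-2.45,0.5],
    [2.96,-11.35,-1.2,-2.45,0.5]
  ]
}}

```text
time: 9.73
tool_pos: [0.5831, -0.0079, 0.1451]
ee_rot: [-3.139, 0.004, 0.492]
wrist_force: [-1.3, -0.5, -0.5]
width: 0.0471
finger_force: 0.0
```

>>> {"name": "servo_tool", "arguments": {
  "moves": [
    [0,0,0,0,0.5],
    [0,0,0,0,0.5],
    [0,0,0,0,0.5]
  ]
}}

```text
time: 9.98
tool_pos: [0.5843, -0.012, 0.1468]
ee_rot: [3.142, 0.001, 0.486]
wrist_force: [-0.6, -0.7, -0.0]
width: 0.047
finger_force: 0.0
```

```bash
python3 - <<'E'
from h import *
s=wrist('w6'); 
def light(img):
    h=cv2.cvtColor(img,cv2.COLOR_BGR2HSV); return (((h[...,1]<60)&(h[...,2]>60))*255).astype(np.uint8)
n,l,st,c=cv2.connectedComponentsWithStats(light(s['image']))
for i in range(1,n):
    if st[i,4]>150 and st[i,1]<330: print(st[i],c[i].round(1),onz(s,c[i],.03))
go([.584,-.010,.007],0.49)
cv2.imwrite('pics/w6.png',s['image'])
E
```

```text
[ 470    0  130   39 2180] [539.   15.4] [ 0.8168 -0.0851  0.03  ]
[ 597   61   43  117 2544] [622.1 113.1] [ 0.7899 -0.1886  0.03  ]
[ 110  103   87   86 2084] [153.1 144.7] [0.5858 0.1449 0.03  ]
[332 157  17  17 213] [339.9 165.6] [ 0.644  -0.0027  0.03  ]
[299 213  32  36 914] [314.5 230.6] [ 0.5837 -0.0099  0.03  ]
[  70  250   68   64 1525] [104.4 279.5] [0.4527 0.14   0.03  ]
[ 211  270   58   79 2169] [237.7 313.2] [0.4794 0.0172 0.03  ]
[ 366  270   57   79 2096] [395.1 313.1] [ 0.5487 -0.1141  0.03  ]
[429 293  26  14 335] [441.7 299.9] [ 0.5804 -0.1458  0.03  ]
[  0 304  24  45 841] [  9.2 327.4] [0.3646 0.2038 0.03  ]
[ 610  304   30   45 1084] [627.  327.3] [ 0.639  -0.3171  0.03  ]
[338 310  14  14 161] [344.4 316.6] [ 0.5233 -0.0735  0.03  ]
[259 329  24  20 333] [270.2 340.8] [ 0.4679 -0.0225  0.03  ]
t 10.03 pos [ 0.5844 -0.012   0.1471] yaw 0.486 F [-0.8 -0.1  0.3] w 0.0471 ff 0.0
units [ 0.03 -0.08  5.6 ] ('turn', np.float64(-0.04))
```

View pics/w6.png

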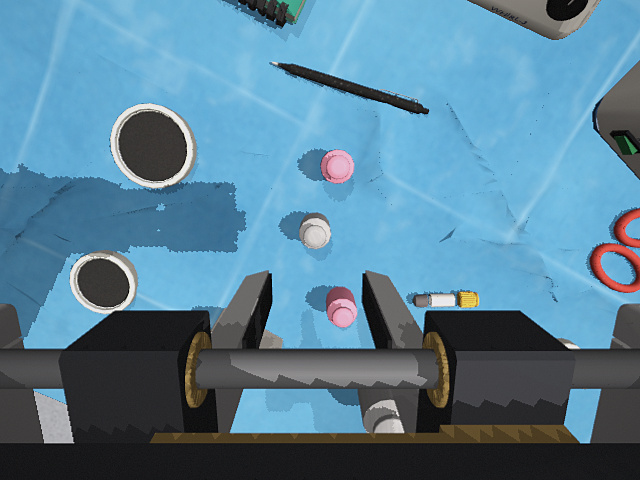

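Weight m's knob is at (315,231), in line with the pads. The pinks at (338,166) and (341,308) clear the fingers.

>>> {"name": "servo_tool", "arguments": {
  "moves": [
    [0.02,-0.08,1,0,0.5],
    [0.02,-0.08,2.2,0,0.5],
    [0.02,-0.08,3.4,0,0.5],
    [0.02,-0.08,4.4,0,0.5],
    [0.02,-0.08,5.0,0,0.5],
    [0.02,-0.08,5.4,0,0.5],
    [0.02,-0.08,5.58,0,0.5],
    [0.02,-0.08,5.58,0,0.5],
    [0.02,-0.08,5.58,0,0.5],
    [0.02,-0.08,5.58,0,0.5]
  ]
}}

```text
time: 10.87
tool_pos: [0.5854, -0.0086, 0.0098]
ee_rot: [3.14, -0.003, 0.488]
wrist_force: [0.1, -0.1, -0.2]
width: 0.0471
finger_force: 0.0
```

>>> {"name": "servo_tool", "arguments": {
  "moves": [
    [0,0,0,0,1],
    [0,0,0,0,1],
    [0,0,0,0,1],
    [0,0,0,0,1],
    [0,0,0,0,1],
    [0,0,0,0,1]
  ]
}}

```text
time: 11.37
tool_pos: [0.5847, -0.0086, 0.0087]
ee_rot: [3.14, -0.001, 0.488]
wrist_force: [0.5, 0.0, 2.8]
width: 0.027
finger_force: 30.0
```

>>> {"name": "servo_tool", "arguments": {
  "moves": [
    [0,0,0,0,1],
    [0,0,-0.2,0,1],
    [0,0,-0.6,0,1],
    [0,0,-1.2,0,1],
    [0,0,-2,0,1],
    [0,0,-3,0,1],
    [0,0,-4,0,1],
    [0,0,-4.8,0,1],
    [0,0,-5,0,1],
    [0,0,-5,0,1]
  ]
}}

```text
time: 12.2
tool_pos: [0.585, -0.0082, 0.1352]
ee_rot: [3.14, -0.003, 0.488]
wrist_force: [-0.1, -0.5, -2.4]
width: 0.0266
finger_force: 30.0
```

```bash
python3 - <<'E'
from h import *
s=wrist('w7'); t=robot.snapshot('side'); 
im=np.hstack([cv2.resize(s['image'][180:380,220:420],None,fx=2,fy=2),cv2.resize(t['image'][150:290,220:360],(400,400),interpolation=cv2.INTER_CUBIC)])
cv2.imwrite('pics/w7c.png',im)
go([.4542,-.3142,.13],0.49)
E
```

```text
t 12.3 pos [ 0.5831 -0.0081  0.1315] yaw 0.488 F [-1.   0.1 -2.2] w 0.027 ff 29.97933786304202
units [-10.3    8.39   0.07] ('turn', np.float64(-0.01))
```

View pics/w7c.png

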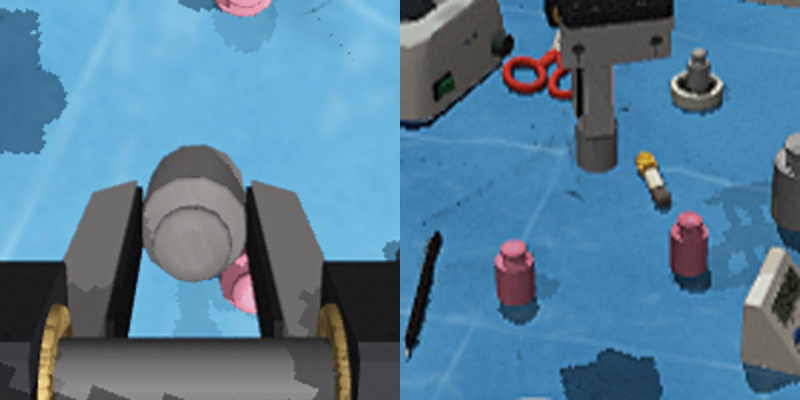

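```bash
python3 - <<'E'
from h import *
s=wrist('w8'); o=s['obs']
Rt=R.from_euler('xyz',o['ee_rot']).as_matrix()
for uv,dz in [((316,300),.037),((316,275),.024)]:
    p=onz(s,uv,o['tool_pos'][2]+dz); print(p, (Rt.T@(p-o['tool_pos'])*1000).round(1))
E
```

```text
[ 0.582  -0.008   0.1685] [ -1.   -0.6 -37. ]
[ 0.5892 -0.0041  0.1555] [  7.2  -0.7 -24. ]
```

Weight m is held upright and centred (knob within 1 mm of the tool axis). Carrying it to holder m.

>>> {"name": "servo_tool", "arguments": {
  "moves": [
    [-0.5,0.4,0,0,1],
    [-1.5,1.2,0,0,1],
    [-2.6,2.1,0,0,1],
    [-3.7,3.0,0,0,1],
    [-4.8,3.9,0,0,1],
    [-5.9,4.8,0,0,1],
    [-7.0,5.7,0,0,1],
    [-8.1,6.6,0,0,1],
    [-9.2,7.5,0,0,1],
    [-10.0,8.15,0,0,1]
  ]
}}

```text
time: 13.18
tool_pos: [0.4563, -0.3072, 0.1305]
ee_rot: [-3.138, 0.003, 0.487]
wrist_force: [0.5, -0.4, -1.6]
width: 0.0267
finger_force: 30.0
```

>>> {"name": "servo_tool", "arguments": {
  "moves": [
    [-0.3,0.24,0,0,1],
    [-0.3,0.24,0.5,0,1],
    [-0.3,0.24,1.2,0,1],
    [-0.3,0.24,2,0,1],
    [-0.3,0.24,2.7,0,1],
    [-0.3,0.24,3.2,0,1],
    [-0.3,0.24,3.5,0,1],
    [-0.3,0.24,3.5,0,1],
    [-0.3,0.24,3.5,0,1],
    [-0.3,0.24,3.5,0,1]
  ]
}}

```text
time: 14.02
tool_pos: [0.4559, -0.3146, 0.0466]
ee_rot: [3.14, -0.001, 0.489]
wrist_force: [-0.1, -0.9, -1.1]
width: 0.0272
finger_force: 30.0
```

```bash
python3 - <<'E'
from h import *
s=wrist('w9')
h=cv2.cvtColor(s['image'],cv2.COLOR_BGR2HSV)
m=(((h[...,1]<60)&(h[...,2]>150))*255).astype(np.uint8)
n,l,st,c=cv2.connectedComponentsWithStats(m[:330])
for i in range(1,n):
    if st[i,4]>150: print(st[i],c[i].round(1))
cv2.imwrite('pics/w9c.png',cv2.resize(s['image'][180:380,220:420],None,fx=2,fy=2))
go([.4542,-.3142,.019],0.49)
E
```

```text
[ 360   37   74   81 1783] [396.3  76.7]
[395  54  30  38 668] [410.5  72. ]
[   0   90   94   95 6471] [ 44.6 137.3]
[275 221  81  51 971] [317.1 240.3]
[306 271  23  15 173] [319.2 276.8]
t 14.07 pos [ 0.456  -0.3148  0.0469] yaw 0.489 F [ 0.5 -0.1 -3. ] w 0.0268 ff 29.98026738205226
units [-0.05 -0.06  1.12] ('turn', np.float64(-0.01))
```

View pics/w9c.png

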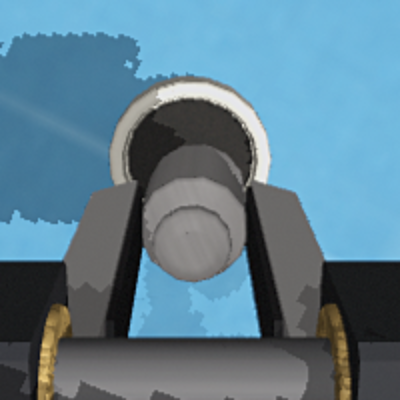

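The weight is over the recess and aligned. Lowering.

>>> {"name": "servo_tool", "arguments": {
  "moves": [
    [-0.05,-0.06,0.4,0,1],
    [-0.05,-0.06,0.7,0,1],
    [-0.05,-0.06,0.9,0,1],
    [-0.05,-0.06,1.0,0,1],
    [-0.05,-0.06,1.05,0,1],
    [-0.05,-0.06,1.05,0,1],
    [-0.05,-0.06,1.09,0,1],
    [-0.05,-0.06,1.09,0,1]
  ]
}}

```text
time: 14.73
tool_pos: [0.4535, -0.3139, 0.0188]
ee_rot: [3.141, -0.0, 0.488]
wrist_force: [-0.6, 1.0, 0.0]
width: 0.0266
finger_force: 30.0
```

>>> {"name": "servo_tool", "arguments": {
  "moves": [
    [0,0,0.03,0,1],
    [0,0,0.05,0,1],
    [0,0,0.05,0,1]
  ]
}}

```text
time: 14.98
tool_pos: [0.4537, -0.314, 0.0186]
ee_rot: [3.14, -0.001, 0.488]
wrist_force: [-1.9, 1.4, 5.8]
width: 0.0267
finger_force: 30.0
```

>>> {"name": "servo_tool", "arguments": {
  "moves": [
    [0,0,-0.05,0,1],
    [0,0,-0.05,0,0.4],
    [0,0,-0.05,0,0.4],
    [0,0,-0.05,0,0.4],
    [0,0,-0.05,0,0.4],
    [0,0,-1,0,0.4],
    [0,0,-2.5,0,0.4],
    [0,0,-4,0,0.4],
    [0,0,-5,0,0.4],
    [0,0,-5,0,0.4]
  ]
}}

```text
time: 15.82
tool_pos: [0.4563, -0.3162, 0.1497]
ee_rot: [3.129, -0.005, 0.488]
wrist_force: [-0.5, -0.9, 1.4]
width: 0.0564
finger_force: 0.0
```

```bash
python3 - <<'E'
from h import *
s=wrist('w10'); t=robot.snapshot('side'); 
im=np.hstack([cv2.resize(s['image'][160:360,220:420],None,fx=2,fy=2),cv2.resize(t['image'][140:240,310:410],(400,400),interpolation=cv2.INTER_CUBIC)])
cv2.imwrite('pics/w10c.png',im)
go([.4452,.3135,.16],0.49)
E
```

```text
t 15.92 pos [ 0.4538 -0.3141  0.1432] yaw 0.488 F [-0.1  1.6 -0.3] w 0.0564 ff 0.0
units [ 11.47 -22.33  -0.72] ('turn', np.float64(-0.02))
```

View pics/w10c.png

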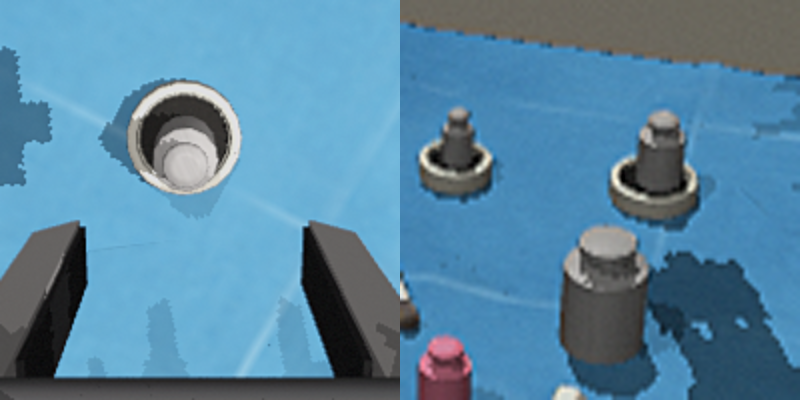

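Weights s and m both stand upright in their holders. Next is weight l.

>>> {"name": "servo_tool", "arguments": {
  "moves": [
    [0.6,-1.1,-0.3,0,0.4],
    [1.2,-2.3,-0.7,0,0.4],
    [1.8,-3.5,-0.7,0,0.4],
    [2.4,-4.7,-0.7,0,0.4],
    [3.0,-5.9,-0.7,0,0.4],
    [3.6,-7.1,-0.7,0,0.4],
    [4.2,-8.3,-0.7,0,0.4],
    [4.9,-9.5,-0.7,0,0.4],
    [5.5,-10.7,-0.7,0,0.4],
    [6.1,-11.9,-0.7,0,0.4]
  ]
}}

```text
time: 16.75
tool_pos: [0.4466, 0.0224, 0.1567]
ee_rot: [-3.139, 0.004, 0.488]
wrist_force: [0.5, 0.4, 0.0]
width: 0.0568
finger_force: 0.0
```

>>> {"name": "servo_tool", "arguments": {
  "moves": [
    [0.6,-1.2,0,0,0.4],
    [1.2,-2.4,0,0,0.4],
    [1.8,-3.6,0,0,0.4],
    [2.5,-4.8,0,0,0.4],
    [3.1,-6,0,0,0.4],
    [3.7,-7.2,0,0,0.4],
    [4.3,-8.4,0,0,0.4],
    [4.9,-9.6,0,0,0.4],
    [5.3,-10.4,0,0,0.4],
    [5.3,-10.4,0,0,0.4]
  ]
}}

```text
time: 17.58
tool_pos: [0.4412, 0.3156, 0.1559]
ee_rot: [-3.14, 0.005, 0.493]
wrist_force: [-0.2, -0.2, -0.5]
width: 0.0566
finger_force: 0.0
```

>>> {"name": "servo_tool", "arguments": {
  "moves": [
    [0,0,0,0,0.4],
    [0,0,0,0,0.4],
    [0,0,0,0,0.4]
  ]
}}

```text
time: 17.83
tool_pos: [0.4431, 0.311, 0.1585]
ee_rot: [3.141, 0.002, 0.487]
wrist_force: [-0.5, -0.9, 1.2]
width: 0.0567
finger_force: 0.0
```

```bash
cat >> h.py <<'E'
def light(img):
    h=cv2.cvtColor(img,cv2.COLOR_BGR2HSV); return (((h[...,1]<60)&(h[...,2]>60))*255).astype(np.uint8)
def find(s,z,a=150,vmax=330):
    n,l,st,c=cv2.connectedComponentsWithStats(light(s['image'][:vmax]))
    for i in range(1,n):
        if st[i,4]>a: print(st[i],c[i].round(1),onz(s,c[i],z))
E
python3 - <<'E'
from h import *
s=wrist('w11'); find(s,.045); go([.4452,.3135,.012],0.49)
E
```

```text
[  15   93  239   60 5165] [159.2 133.9] [0.4555 0.4652 0.045 ]
[ 490  135   83   80 1913] [529.8 173.6] [0.5722 0.1747 0.045 ]
[ 297  206   42   46 1519] [317.3 228.8] [0.4456 0.3119 0.045 ]
[   0  242  144   88 6568] [ 46.7 294.3] [0.2749 0.5036 0.045 ]
[ 200  270   60   60 1529] [231.2 303. ] [0.3464 0.3497 0.045 ]
[ 375  270  111   60 2500] [420.7 299.4] [0.4313 0.1963 0.045 ]
[614 304  26  26 580] [628.2 317.3] [0.5066 0.0149 0.045 ]
t 17.88 pos [0.4433 0.3111 0.1589] yaw 0.487 F [-0.7  0.3  0.3] w 0.0566 ff 0.0
units [ 0.12 -0.05  5.88] ('turn', np.float64(-0.03))
```

View pics/w11.png

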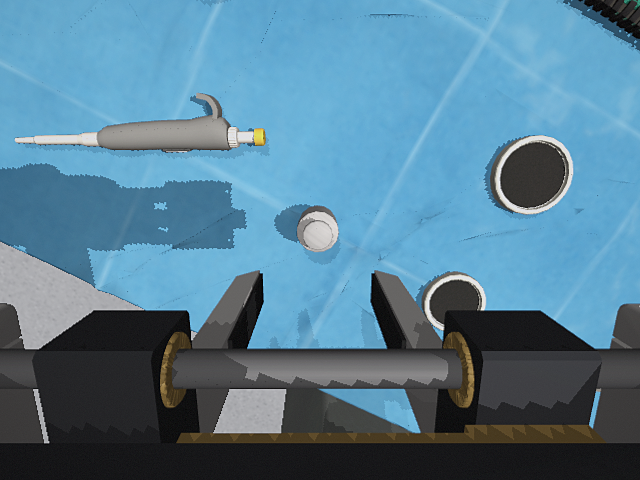

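Weight l is at (317,229), almost under the tool axis. Grasping.

>>> {"name": "servo_tool", "arguments": {
  "moves": [
    [0.08,0,1,0,0.4],
    [0.08,0,2.2,0,0.4],
    [0.08,0,3.4,0,0.4],
    [0.08,0,4.5,0,0.4],
    [0.08,0,5.2,0,0.4],
    [0.08,0,5.6,0,0.4],
    [0.08,0,5.84,0,0.4],
    [0.08,0,5.84,0,0.4],
    [0.08,0,5.84,0,0.4],
    [0.08,0,5.84,0,0.4]
  ]
}}

```text
time: 18.72
tool_pos: [0.4464, 0.3139, 0.0153]
ee_rot: [3.142, -0.003, 0.488]
wrist_force: [-0.4, -0.1, 0.8]
width: 0.0565
finger_force: 0.0
```

>>> {"name": "servo_tool", "arguments": {
  "moves": [
    [0,0,0,0,1],
    [0,0,0,0,1],
    [0,0,0,0,1],
    [0,0,0,0,1],
    [0,0,0,0,1],
    [0,0,0,0,1]
  ]
}}

```text
time: 19.22
tool_pos: [0.446, 0.3131, 0.0143]
ee_rot: [3.14, -0.002, 0.488]
wrist_force: [0.6, -3.4, 3.8]
width: 0.0365
finger_force: 30.0
```

>>> {"name": "servo_tool", "arguments": {
  "moves": [
    [0,0,0,0,1],
    [0,0,-0.2,0,1],
    [0,0,-0.6,0,1],
    [0,0,-1.2,0,1],
    [0,0,-1.8,0,1],
    [0,0,-2.4,0,1],
    [0,0,-2.8,0,1],
    [0,0,-3,0,1],
    [0,0,-3,0,1],
    [0,0,-3,0,1]
  ]
}}

```text
time: 20.05
tool_pos: [0.4446, 0.3133, 0.0878]
ee_rot: [-3.141, 0.001, 0.489]
wrist_force: [0.3, -0.2, -4.4]
width: 0.0364
finger_force: 30.0
```

```bash
python3 - <<'E'
from h import *
s=wrist('w12'); find(s,.012,vmax=380); go([.4372,.1483,.09],0.49)
E
```

```text
[   0   80  240   76 7629] [133.2 131.5] [0.4552 0.4704 0.012 ]
[ 534  134  105   99 3125] [583.6 182.3] [0.5792 0.158  0.012 ]
[ 281  244   72   90 4995] [316.6 289. ] [0.41   0.2954 0.012 ]
[ 232  270   47   79 1945] [253.2 311.4] [0.3684 0.3322 0.012 ]
[ 355  270   47   79 1943] [380.1 311.4] [0.417  0.2403 0.012 ]
[   0  295  101   55 2992] [ 37.3 330.6] [0.2687 0.4834 0.012 ]
[464 301  62  34 542] [498.7 312.2] [0.4619 0.1539 0.012 ]
[ 611  304   29   45 1081] [627.1 327.2] [0.5007 0.0522 0.012 ]
[ 427  351  213   29 5696] [529.3 366. ] [0.4332 0.1024 0.012 ]
[ 222  352  191   28 5054] [317.1 366.1] [0.3483 0.2623 0.012 ]
[   0  354   91   26 2226] [ 45.  366.7] [0.2391 0.4672 0.012 ]
t 20.1 pos [0.4443 0.3131 0.0873] yaw 0.488 F [-0.2  0.1 -4. ] w 0.0367 ff 29.999012304469943
units [-3.34  5.69 -0.1 ] ('turn', np.float64(-0.01))
```

>>> {"name": "servo_tool", "arguments": {
  "moves": [
    [-0.3,0.5,0,0,1],
    [-0.8,1.4,0,0,1],
    [-1.4,2.4,0,0,1],
    [-2.0,3.4,0,0,1],
    [-2.6,4.4,0,0,1],
    [-3.0,5.2,0,0,1],
    [-3.32,5.68,0,0,1],
    [-3.32,5.68,0,0,1],
    [-3.32,5.68,0,0,1],
    [-3.32,5.68,0,0,1]
  ]
}}

```text
time: 20.93
tool_pos: [0.438, 0.1492, 0.088]
ee_rot: [-3.141, 0.001, 0.488]
wrist_force: [0.5, 0.4, -3.1]
width: 0.0365
finger_force: 30.0
```

>>> {"name": "servo_tool", "arguments": {
  "moves": [
    [0,0,0.4,0,1],
    [0,0,0.9,0,1],
    [0,0,1.4,0,1],
    [0,0,1.7,0,1],
    [0,0,1.8,0,1],
    [0,0,1.8,0,1],
    [0,0,1.8,0,1]
  ]
}}

```text
time: 21.52
tool_pos: [0.4386, 0.1494, 0.0436]
ee_rot: [3.141, -0.0, 0.489]
wrist_force: [0.3, -0.1, -3.0]
width: 0.0365
finger_force: 30.0
```

```bash
python3 - <<'E'
from h import *
go([.4373,.1481,.0245],0.49)
s=wrist('w13'); im=s['image']; cv2.imwrite('pics/w13c.png',cv2.resize(im[180:380,220:420],None,fx=2,fy=2))
E
```

```text
t 21.52 pos [0.4386 0.1494 0.0436] yaw 0.489 F [ 0.3 -0.1 -3. ] w 0.0365 ff 29.99900233000517
units [-0.07  0.02  0.76] ('turn', np.float64(-0.01))
```

View pics/w13c.png

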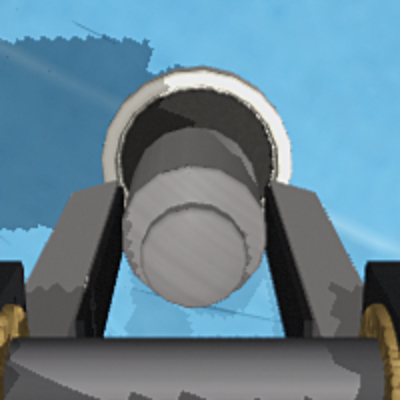

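Weight l is centred over its recess. Lowering.

>>> {"name": "servo_tool", "arguments": {
  "moves": [
    [-0.05,0,0.3,0,1],
    [-0.05,0,0.5,0,1],
    [-0.05,0,0.62,0,1],
    [-0.05,0,0.68,0,1],
    [-0.05,0,0.72,0,1],
    [-0.05,0,0.72,0,1],
    [-0.05,0,0.76,0,1],
    [-0.05,0,0.76,0,1]
  ]
}}

```text
time: 22.23
tool_pos: [0.4374, 0.1485, 0.0245]
ee_rot: [3.141, -0.0, 0.488]
wrist_force: [1.2, -0.2, -4.0]
width: 0.0367
finger_force: 30.0
```

>>> {"name": "servo_tool", "arguments": {
  "moves": [
    [0,0,0.03,0,1],
    [0,0,0.05,0,1],
    [0,0,0.05,0,1]
  ]
}}

```text
time: 22.48
tool_pos: [0.4377, 0.1486, 0.0244]
ee_rot: [3.141, -0.001, 0.488]
wrist_force: [-1.7, -0.5, 3.1]
width: 0.0363
finger_force: 30.0
```

>>> {"name": "servo_tool", "arguments": {
  "moves": [
    [0,0,-0.05,0,1],
    [0,0,-0.05,0,0.4],
    [0,0,-0.05,0,0.4],
    [0,0,-0.05,0,0.4],
    [0,0,-0.05,0,0.4],
    [0,0,-1,0,0.4],
    [0,0,-2.5,0,0.4],
    [0,0,-4,0,0.4],
    [0,0,-5.5,0,0.25],
    [0,0,-5.5,0,0.25]
  ]
}}

```text
time: 23.32
tool_pos: [0.4421, 0.1495, 0.1699]
ee_rot: [3.137, -0.016, 0.488]
wrist_force: [0.7, 0.4, 0.2]
width: 0.0665
finger_force: 0.0
```

>>> {"name": "servo_tool", "arguments": {
  "moves": [
    [-0.5,1.1,0,0,0.25],
    [-1.0,2.3,0,0,0.25],
    [-1.6,3.6,0,0,0.25],
    [-2.1,4.8,0,0,0.25],
    [-2.7,6.0,0,0,0.25],
    [-3.2,7.2,0,0,0.25],
    [-3.8,8.4,0,0,0.25],
    [-4.4,9.8,0,0,0.25],
    [-4.8,10.7,0,0,0.25],
    [-5,11.2,0,0,0.25]
  ]
}}

```text
time: 24.15
tool_pos: [0.4582, -0.1604, 0.1605]
ee_rot: [3.141, 0.0, 0.485]
wrist_force: [-0.2, -0.4, 0.1]
width: 0.0705
finger_force: 0.0
```

>>> {"name": "servo_tool", "arguments": {
  "moves": [
    [0,0,0,0,0.25],
    [0,0,0,0,0.25],
    [0,0,0,0,0.25],
    [0,0,0,0,0.25]
  ]
}}

```text
time: 24.48
tool_pos: [0.4584, -0.1559, 0.1608]
ee_rot: [-3.141, -0.0, 0.491]
wrist_force: [-0.4, 0.4, -0.1]
width: 0.07
finger_force: 0.0
```

```bash
python3 - <<'E'
from h import *
s=wrist('w14'); find(s,.055); go([.458,-.157,.016],0.49)
E
```

```text
[   0   51   48   76 1206] [28.6 91. ] [0.4534 0.0987 0.055 ]
[623  62  17  31 310] [632.5  76.8] [ 0.6849 -0.3142  0.055 ]
[   0   69   30   46 1119] [12.8 93. ] [0.4462 0.1093 0.055 ]
[257 103  17  15 185] [264.9 110.2] [ 0.528  -0.0718  0.055 ]
[366 106  27  17 387] [378.5 113.9] [ 0.5681 -0.1531  0.055 ]
[349 108  14  15 174] [356.2 114.6] [ 0.5593 -0.1377  0.055 ]
[ 110  121  100   85 4217] [158.8 159.5] [ 0.4526 -0.0117  0.055 ]
[ 483  165   56   48 1437] [511.6 188. ] [ 0.5696 -0.2811  0.055 ]
[ 289  202   55   59 2512] [315.8 231.6] [ 0.4598 -0.154   0.055 ]
[   0  254  119   76 3923] [ 38.8 294.8] [0.2915 0.0386 0.055 ]
[ 180  270   66   60 1532] [214.1 302.8] [ 0.3585 -0.1037  0.055 ]
[ 388  270   89   60 3215] [437.9 301.6] [ 0.4545 -0.2816  0.055 ]
[601 280  39  50 914] [626.4 312.1] [ 0.5264 -0.4384  0.055 ]
t 24.53 pos [ 0.4584 -0.156   0.1609] yaw 0.491 F [-0.6  0.1 -0.3] w 0.0707 ff 0.0
units [-0.04  0.03  5.8 ] ('turn', np.float64(0.01))
```

View pics/w14.png

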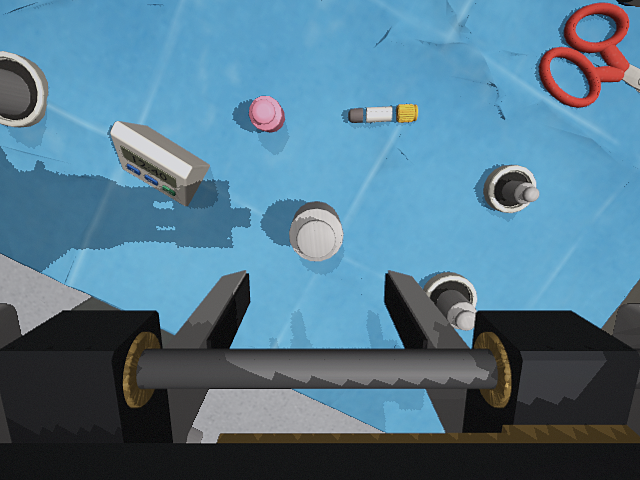

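Weight xl is at (316,235) between the fingers. Timer, tube and the pink weight are all clear.

>>> {"name": "servo_tool", "arguments": {
  "moves": [
    [0.05,-0.04,1,0,0.25],
    [0.05,-0.04,2.2,0,0.25],
    [0.05,-0.04,3.4,0,0.25],
    [0.05,-0.04,4.5,0,0.25],
    [0.05,-0.04,5.2,0,0.25],
    [0.05,-0.04,5.6,0,0.25],
    [0.05,-0.04,5.8,0,0.25],
    [0.05,-0.04,5.8,0,0.25],
    [0.05,-0.04,5.8,0,0.25],
    [0.05,-0.04,5.8,0,0.25]
  ]
}}

```text
time: 25.37
tool_pos: [0.4603, -0.1564, 0.0175]
ee_rot: [3.139, -0.002, 0.489]
wrist_force: [0.1, -0.1, -0.4]
width: 0.0707
finger_force: 0.0
```

>>> {"name": "servo_tool", "arguments": {
  "moves": [
    [0,0,0,0,1],
    [0,0,0,0,1],
    [0,0,0,0,1],
    [0,0,0,0,1],
    [0,0,0,0,1],
    [0,0,0,0,1],
    [0,0,0,0,1]
  ]
}}

```text
time: 25.95
tool_pos: [0.4588, -0.1552, 0.0162]
ee_rot: [-3.14, -0.0, 0.489]
wrist_force: [-1.6, 3.0, 6.4]
width: 0.0471
finger_force: 30.0
```

>>> {"name": "servo_tool", "arguments": {
  "moves": [
    [0,0,0,0,1],
    [0,0,-0.2,0,1],
    [0,0,-0.6,0,1],
    [0,0,-1.2,0,1],
    [0,0,-1.9,0,1],
    [0,0,-2.6,0,1],
    [0,0,-3.3,0,1],
    [0,0,-3.8,0,1],
    [0,0,-4,0,1],
    [0,0,-4,0,1]
  ]
}}

```text
time: 26.78
tool_pos: [0.4594, -0.1566, 0.1166]
ee_rot: [3.14, -0.001, 0.488]
wrist_force: [0.8, -0.8, -7.2]
width: 0.047
finger_force: 30.0
```

```bash
python3 - <<'E'
from h import *
s=wrist('w15'); find(s,s['obs']['tool_pos'][2]+.04,vmax=345); go([.5811,.1537,.12],0.49)
E
```

```text
[  0  62   6  53 222] [ 1.9 87.3] [0.4818 0.0018 0.1566]
[255  90  18  30 159] [266.8 101.7] [ 0.5277 -0.0967  0.1566]
[245  95  20  18 289] [254.3 103.8] [ 0.5245 -0.0925  0.1566]
[371 100  31  19 519] [385.7 108.7] [ 0.5483 -0.1416  0.1566]
[352 102  16  16 228] [360.1 109.6] [ 0.5431 -0.1324  0.1566]
[  73  117  120   98 5836] [132.7 160.8] [ 0.4792 -0.0563  0.1566]
[ 504  167   68   54 1992] [537.1 193.3] [ 0.5492 -0.2183  0.1566]
[ 269  232   97  113 8392] [316.7 290.5] [ 0.4638 -0.1539  0.1566]
[ 211  270   58   75 1981] [238.8 311.1] [ 0.4372 -0.126   0.1566]
[ 366  270   57   75 1976] [394.5 311.1] [ 0.4718 -0.1915  0.1566]
[   0  288   90   57 2984] [ 34.  323.3] [ 0.3858 -0.0421  0.1566]
[434 288  62  23 673] [462.2 298.3] [ 0.4923 -0.2164  0.1566]
[611 304  29  41 987] [627.3 325.5] [ 0.5177 -0.2944  0.1566]
t 26.83 pos [ 0.4587 -0.1561  0.1153] yaw 0.488 F [-0.7  0.4 -7.7] w 0.0473 ff 29.99436287675053
units [10.14 -8.65 -0.19] ('turn', np.float64(-0.02))
```

>>> {"name": "servo_tool", "arguments": {
  "moves": [
    [0.3,-0.3,0,0,1],
    [1.0,-0.9,0,0,1],
    [1.9,-1.6,0,0,1],
    [2.8,-2.4,0,0,1],
    [3.7,-3.2,0,0,1],
    [4.6,-3.9,0,0,1],
    [5.5,-4.7,0,0,1],
    [6.4,-5.5,0,0,1],
    [7.3,-6.2,0,0,1],
    [8.2,-7.0,0,0,1]
  ]
}}

```text
time: 27.67
tool_pos: [0.557, 0.0968, 0.1135]
ee_rot: [-3.14, 0.003, 0.489]
wrist_force: [-0.1, 0.0, -7.3]
width: 0.047
finger_force: 30.0
```

>>> {"name": "servo_tool", "arguments": {
  "moves": [
    [0.8,-0.7,0,0,1],
    [1.4,-1.2,0,0,1],
    [1.8,-1.5,0,0,1],
    [1.94,-1.65,0,0,1],
    [1.94,-1.65,0.4,0,1],
    [1.94,-1.65,1.0,0,1],
    [1.94,-1.65,1.6,0,1],
    [1.94,-1.65,2.1,0,1],
    [1.94,-1.65,2.4,0,1],
    [1.94,-1.65,2.4,0,1]
  ]
}}

```text
time: 28.5
tool_pos: [0.579, 0.1526, 0.0523]
ee_rot: [-3.14, 0.006, 0.487]
wrist_force: [-0.9, 0.6, -7.2]
width: 0.0472
finger_force: 30.0
```

```bash
python3 - <<'E'
from h import *
s=wrist('w16'); find(s,.012); go([.5811,.1537,.0262],0.49)
E
```

```text
[429  24  24  30 317] [441.4  39.5] [0.7315 0.1492 0.012 ]
[444  32  34  34 406] [459.7  48.2] [0.7326 0.1369 0.012 ]
[  214   198   207   132 12839] [317.1 280.5] [0.562  0.1437 0.012 ]
[564 267  31  11 174] [580.1 271.9] [ 0.653  -0.0149  0.012 ]
[581 282  22  21 302] [590.3 292.1] [ 0.6442 -0.0305  0.012 ]
[  0 304  20  26 448] [  8.3 317.4] [0.4333 0.327  0.012 ]
[614 304  26  26 582] [628.2 317.3] [ 0.6415 -0.0666  0.012 ]
t 28.55 pos [0.5801 0.153  0.0541] yaw 0.487 F [-0.3 -0.1 -7. ] w 0.0468 ff 29.994660476222634
units [ 0.05 -0.01  1.11] ('turn', np.float64(-0.02))
```

>>> {"name": "servo_tool", "arguments": {
  "moves": [
    [0.02,0,0.4,0,1],
    [0.02,0,0.7,0,1],
    [0.02,0,0.9,0,1],
    [0.02,0,1.0,0,1],
    [0.02,0,1.05,0,1],
    [0.02,0,1.05,0,1],
    [0.02,0,1.08,0,1],
    [0.02,0,1.08,0,1]
  ]
}}

```text
time: 29.22
tool_pos: [0.5821, 0.1542, 0.0291]
ee_rot: [3.141, -0.001, 0.488]
wrist_force: [-0.2, -0.3, -7.6]
width: 0.0473
finger_force: 30.0
```

>>> {"name": "servo_tool", "arguments": {
  "moves": [
    [0,0,0.03,0,1],
    [0,0,0.05,0,1],
    [0,0,0.05,0,1]
  ]
}}

```text
time: 29.47
tool_pos: [0.5818, 0.1542, 0.0275]
ee_rot: [3.141, -0.0, 0.488]
wrist_force: [0.7, -0.6, -6.0]
width: 0.0469
finger_force: 30.0
```

>>> {"name": "servo_tool", "arguments": {
  "moves": [
    [0,0,0.03,0,1],
    [0,0,0.05,0,1],
    [0,0,0.05,0,1]
  ]
}}

```text
time: 29.72
tool_pos: [0.5819, 0.1541, 0.0264]
ee_rot: [3.141, -0.0, 0.488]
wrist_force: [0.6, -0.2, -5.9]
width: 0.0471
finger_force: 30.0
```

>>> {"name": "servo_tool", "arguments": {
  "moves": [
    [0,0,0.02,0,1],
    [0,0,0.04,0,1],
    [0,0,0.04,0,1]
  ]
}}

```text
time: 29.97
tool_pos: [0.582, 0.1542, 0.0263]
ee_rot: [3.141, -0.001, 0.488]
wrist_force: [-1.9, -0.4, 0.1]
width: 0.0468
finger_force: 30.0
```

Contact with the floor. Releasing, lifting, and checking all four holders.

>>> {"name": "servo_tool", "arguments": {
  "moves": [
    [0,0,0,0,1],
    [0,0,0,0,0.25],
    [0,0,0,0,0.25],
    [0,0,0,0,0.25],
    [0,0,0,0,0.25],
    [0,0,-1,0,0.25],
    [0,0,-2.5,0,0.25],
    [0,0,-4,0,0.25],
    [0,0,-5.5,0,0.25],
    [0,0,-5.5,0,0.25]
  ]
}}

```text
time: 30.8
tool_pos: [0.5867, 0.1551, 0.1735]
ee_rot: [3.136, -0.017, 0.489]
wrist_force: [0.5, -0.4, 1.4]
width: 0.0705
finger_force: 0.0
```

>>> {"name": "servo_tool", "arguments": {
  "moves": [
    [-2,0,0,0,0.25],
    [-4,0,0,0,0.25],
    [-4,0,0,0,0.25],
    [-4,0,0,0,0.25],
    [-4,0,0,0,0.25],
    [-4,0,0,0,0.25]
  ]
}}

```text
time: 31.3
tool_pos: [0.4945, 0.1076, 0.1631]
ee_rot: [3.141, -0.002, 0.488]
wrist_force: [1.2, -0.6, -0.3]
width: 0.0702
finger_force: 0.0
```

```bash
python3 - <<'E'
from h import *
s=wrist('w17'); go([.58,.154,.16])
def dark_and_knob(s,name,xy,ri,h):
    # holder rim centre on z=.014 and the bright knob on its height, seen in the wrist view
    pass
find(s,.08)
a=load('top0.npz')['image']; b=robot.snapshot('top')['image']
for n,(x,y) in dict(timer=(326,290),tube=(419,230),p1=(340,183),p2=(369,247)).items():
    A,B=[blob(i,(x,y)) for i in (a,b)]; print(n,A[0].round(1),B[0].round(1),A[1][4],B[1][4])
t0=load('side0.npz')['image']; t=robot.snapshot('side')['image']
for n,(x,y) in dict(timer=(353,260),tube=(308,212)).items():
    A,B=[blob(i,(x,y)) for i in (t0,t)]; print(n,A[0].round(1),B[0].round(1),A[1][4],B[1][4])
cv2.imwrite('pics/side_end.png',t)
E
```

```text
t 31.35 pos [0.4946 0.1077 0.1629] yaw 0.489 F [ 0.3 -0.7 -0.8] w 0.0704 ff 0.0
units [ 3.89 -0.03  0.12] 
[  0  65  23  28 411] [ 8.5 80.4] [0.4951 0.3607 0.08  ]
[ 278   78   79   84 4613] [316.8 117.5] [0.5771 0.1514 0.08  ]
[506 131  15  15 162] [513.1 138.1] [0.633  0.0143 0.08  ]
[ 180  224  107  106 3912] [238.8 274.5] [0.4389 0.1507 0.08  ]
[556 267  42  13 474] [577.2 273.3] [ 0.5697 -0.094   0.08  ]
[ 388  270   66   60 1533] [419.3 303.1] [0.4868 0.0066 0.08  ]
[ 344  281   52   49 1464] [369.6 308.3] [0.4632 0.041  0.08  ]
[   0  287   58   43 1244] [ 23.1 310.4] [0.3254 0.2975 0.08  ]
[614 304  26  26 511] [629.  316.5] [ 0.5592 -0.1564  0.08  ]
timer [326.  288.8] [325.9 289.3] 848 908
tube [416.2 230.4] [414.8 231. ] 107 128
p1 [342.1 180.1] [342.1 180.1] 64 67
p2 [370.8 244.6] [370.8 244.5] 79 81
timer [352.3 261.5] [352.3 261.5] 813 811
tube [309.1 213.6] [309.3 214.2] 60 51
```

```bash
python3 - <<'E'
from h import *
s=wrist('w18'); g=cv2.cvtColor(s['image'],cv2.COLOR_BGR2GRAY)
for n,(x0,y0,x1,y1),zk in [('xl',(270,70,365,170),.08),('l',(180,200,290,345),.068)]:
    c=cv2.resize(g[y0:y1,x0:x1],None,fx=4,fy=4,interpolation=cv2.INTER_CUBIC)
    H=cv2.HoughCircles(cv2.GaussianBlur(c,(9,9),2),cv2.HOUGH_GRADIENT,1.5,20,param1=100,param2=45,minRadius=25,maxRadius=200)
    for x,y,r in (H[0][:8] if H is not None else []):
        u=(x/4+x0,y/4+y0); print(n,np.round(u,1),'r px',round(r/4,1),'@rim',onz(s,u,.014)[:2],'@body',onz(s,u,zk-.018)[:2],'@knob',onz(s,u,zk)[:2])
E
```

```text
xl [317.4 123.1] r px 38.1 @rim [0.578  0.1515] @body [0.5747 0.1499] @knob [0.5734 0.1493]
xl [317.8 117.4] r px 39.0 @rim [0.5825 0.1535] @body [0.5785 0.1516] @knob [0.5771 0.1509]
xl [321.9 120.4] r px 37.3 @rim [0.5819 0.149 ] @body [0.5781 0.1477] @knob [0.5766 0.1472]
xl [313.3 114.8] r px 33.9 @rim [0.5825 0.1582] @body [0.5786 0.1556] @knob [0.5771 0.1547]
xl [312.6 120.8] r px 40.1 @rim [0.5776 0.1564] @body [0.5744 0.1541] @knob [0.5731 0.1532]
xl [320.1 112.9] r px 34.1 @rim [0.5868 0.1535] @body [0.5823 0.1516] @knob [0.5806 0.1509]
xl [312.9 108.8] r px 29.2 @rim [0.587  0.1609] @body [0.5824 0.158 ] @knob [0.5807 0.1569]
xl [315.2 127.6] r px 33.2 @rim [0.5735 0.1515] @body [0.5708 0.1499] @knob [0.5698 0.1492]
l [256.7 256.1] r px 29.5 @rim [0.4379 0.1458] @body [0.4499 0.1451] @knob [0.4559 0.1448]
l [246.6 272.9] r px 21.6 @rim [0.4171 0.1471] @body [0.4313 0.1463] @knob [0.4383 0.146 ]
l [252.2 253.8] r px 28.4 @rim [0.4379 0.1508] @body [0.4499 0.1496] @knob [0.4559 0.149 ]
l [257.1 250.4] r px 26.7 @rim [0.4433 0.148 ] @body [0.4547 0.1471] @knob [0.4604 0.1467]
l [253.7 260.2] r px 19.9 @rim [0.4326 0.1466] @body [0.4451 0.1458] @knob [0.4514 0.1455]
l [245.8 249.3] r px 20.4 @rim [0.4391 0.1583] @body [0.451  0.1564] @knob [0.4569 0.1554]
l [247.7 263.2] r px 26.5 @rim [0.427  0.1505] @body [0.4401 0.1494] @knob [0.4466 0.1488]
l [260.4 259.8] r px 24.8 @rim [0.4361 0.1408] @body [0.4483 0.1406] @knob [0.4544 0.1406]
```

```bash
python3 -c "
from bench import robot
print(robot.close_job())"
```

```text
the job is handed in; nothing more can be done
None
```

The four weights were put in their matching holders in order from smallest to largest, each let go before the next, and the job was handed in at about 31 s. Weights s and m were seen standing upright in the images, l and xl were checked only by measurements, and the timer and tube showed no displacement beyond about a pixel and a half in the before/after images.

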